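# Fit the grooved clay roller into its sprung stand

## Robot

A 7-joint arm with a two-finger parallel gripper is mounted at the origin on a cart in front of the work surface, level with it; the furniture and walls round the work are solid. World frame = base frame: x ahead of the robot, y to its left, z up, the work surface at z = 0. Lengths are in m, angles in degrees, forces in N, time in s.
With the tool pointing down it reaches from about 0.35 to 0.9 m from the base axis. Payload 7.2 kg.
Tool frame: the origin (TCP) lies on the centre line of the jaws, within the pads' length; the fingertips stand 25 mm ahead of it and the grasp point (between the pads) lies 6 mm ahead of it; z points along the fingers, y is the line along which they close (so a half turn about z gives the same grasp; the last joint's range is limited). The gripper opens to 85 mm and grips with 20 to 120 N. Pads are 22 mm wide; open, the fingers measure 114 mm over their backs; the gripper's body (76 mm by 85 mm) begins 54 mm behind the grasp point. The pads swing forward as they close: fully open they stand 13 mm farther back than shut.
Start: joints at [62.556, 23.554, -0.728, 91.456, 0.321, 64.991, -4.71], TCP at [0.25, -0.573, 0.256] pointing down, gripper open.
Joint ranges: [-169.25, 169.25], [-16.82, 113.86], [-84.01, 82.57], [7.8, 145.47], [-59.2, 239.2], [7.22, 106.19], [-163.78, 163.78]. Speed limits (degrees/s): [136.94, 136.94, 172.46, 172.46, 180, 180, 180].

## Interface

Orientations are given as [roll, pitch, yaw] about the fixed x, y, z axes, in that order (R = Rz(yaw) Ry(pitch) Rx(roll)).
In Python, from cell import arm gives the robot as it stands.
- The arm moves only by the tool jog_arm, never from a script. Its argument "commands" is a list of rows, each an object with "offset": the shift along the tool's x, y, z in mm, a list of three; "rot": the turn, a rotation vector about the tool's x, y, z in rad, a list of three. In form: [{"offset": [x, y, z], "rot": [ax, ay, az]}, ...]. A call has 1 to 10 rows; each row shifts and turns the commanded pose from where the row before left it, along the tool's axes as they then stand; what a row does not reach is not made up. A row lasts 1/12 s, in which the tool goes at most 41.7 mm and 7.16 degrees, less where a joint would pass 70% of its speed; a pose out of reach is approached as far as the arm can. A call is refused whole if a number of a shift passes 41.7 or a number of a turn 0.125, either way. A call with a gripper value outside its range is refused whole. "jaw" is the opening, from -1 (shut) to 1 (fully open), set as the call begins (left out, the last holds). The fingers move at their own pace and stop on an object; "squeeze" is the grip in N (left out, the last holds). Time passes only in rows, so rows that do not move let the fingers close. It gives the time, the measured TCP pose, the force, the opening and the grip force at its end, in the units of the state.
- arm.get_obs(): the state, without advancing time (a new reading comes with each control period).
- arm.get_image(name): name is "scene" or "side" or "wrist"; returns a dict with "frame" (420x560x3 uint8, red, green, blue), "K" (3x3 intrinsics, pixels), "view" (4x4, takes a point from world to camera coordinates). Camera axes: x right, y up, looking along -z (the intrinsics and any distortion apply to the point x, -y, -z); pixel columns grow to the right and rows downward; lengths in m; the calibration is good to about 2 mm. A picture is of the moment at which its call begins. There is no depth.
- arm.hand_in(): hands the job in; it is judged then, once.
Trained networks look in the newest picture that a camera, given by its name, has taken for a name from the list of things; names that differ only in an ending like _2 or _b are one class to them, and where a whole thing is asked for, a point or a joint stands for the part that bears it (a point fixed in the world has none). Each returns a list of dicts, best first, with "score" (0 to 1); they miss things now and then, are a little off and sometimes report something else, mostly with a low value. They report only what shows in the picture. A call takes as long as a camera call.
- arm.look_for(camera, target): "at" ([column, row] in pixels, amid what is visible of it).
- arm.masks_of(camera, target): "pixels" (420x560 bool, what is visible of it) and "at" ([column, row] in pixels, amid what is visible of it).
The state is a dict: "time_s": time; "joint_pos": joint angles; "dq": joint speeds; "joint_efforts": joint torques, N m; "ee_pos": TCP position; "tcp_rot": TCP orientation; "wrist_force": force on the tool from outside, world axes, zero at the start; "ft_torque": the same for the moment, N m; "gripper_width": opening from 0.0 (shut) to 1.0 (fully open); "grasp_force": force on a finger pad.
Only numpy, scipy, OpenCV 4.12 (cv2) and the standard library are available. Lean on these libraries where they do the work, as an engineer would, in place of code of your own. Each camera call takes 0.05 s, during which the arm holds its last target. There are 200 camera calls.

## Task

Take the grooved clay roller from its wooden rest and fit it into the metal roller stand: put one end pin into the brass sprung cup, press the cup back just far enough, and tip the other pin down into the notched post, so that the roller sits fully home, level in both supports, and let go. Press gently: feel for the spring and do not ram the cup against its stop. Leave the jars, canisters and the clay whistle where they are.

Things in the scene. Friction and masses are not known exactly. Their poses are not given: they have to be found in the camera images.
- roller: Wooden roller with ring grooves: barrel 30 mm diameter x 90 mm, at each end a steel pin 10 mm diameter x 20 mm (tip chamfered 1.5 mm); 130 mm over all, both ends alike, 0.15 to 0.31 kg. Origin at its centre, y axis along the roller. Starts lying level in the rest; grasp the barrel at mid-length from above.
- rest: Fixed low wooden rest: base 60 x 110 x 8 mm with two V chocks 12 mm thick, 36 mm either side of the middle, carrying the barrel; the 60 mm between the chocks is free for fingers. Origin at the centre of the underside, y axis along the roller, whose axis lies 36 mm above the origin.
- stand: Fixed metal stand: grey bed 84 x 236 mm, 15 mm high; origin at the centre of its underside, z up, y along the bed. On it a dark steel carriage (58 x 190 mm, top at z=19 mm) bears cup (+y) and notched post (-y). The carriage is clamped firmly, shifted along y by an unreported d of up to 12 mm either way: feel for it (or see it). The three nominal points below are for d=0.
- cup_nominal (a point): Centre of the sprung brass cup's floor at rest if d=0 (stand y=59, z=54.5 mm); the real one is d further along y. Bore 15 mm wide, 14 mm deep, open to -y, the outer 5 mm flared to 22 mm; mouth 30 mm outside. Slides to +y: 2.5 N to start, 0.7 N per mm (and 0.1 N per mm/s), solid stop at 12 mm (10.9 N). A 32 mm barrel and post behind it reach to y=102, z=70.5 mm.
- notch_nominal (a point): Foot of the notch's end wall if d=0 (stand y=-65, z=47 mm); the real one is d further along y. Slot 13 mm wide, 13 mm long, its floor at z=47, open upward (flared, cheeks to z=60) and to +y. Behind it the end wall, 16 mm thick, 44 mm wide, top z=58 mm, against which the spring holds the pin's end.
- seat_nominal (a point): Where the seated roller's centre is if d=0 (stand x=0, y=0, z=52 mm), axis level along the stand's y, cup pressed back 6 mm. To get the second pin down inside the end wall, press the cup back 7 to 11 mm (7.5 to 10 N) with that pin held above the wall (slope about 0.26 rad, the barrel clears too), then tip level about the cup.
- spice_jar: Bystander: small glass jar with a pale cap, 45 mm diameter x 80 mm, behind the work; origin at its underside.
- jar_small: Bystander: glass jar with a green lid, 54 mm diameter x 92 mm, behind the work; origin at its underside.
- canister_a: Bystander: small canister with a black snap lid, 36 mm diameter x 56 mm, behind the work; origin at its underside.
- canister_b: Bystander: small canister with a black snap lid, 38 mm diameter x 57 mm, nearest the robot; origin at its underside.
- clay_whistle: Bystander: small clay figure, 30 x 46 x 46 mm, between stand and rest; origin at its underside.

How it is judged:
By the outcome, as a careful person would: the job done as asked, in the order asked, and still so for the second after the job is handed in, with the robot touching nothing.
It also fails if it takes over 64 s, if anything falls off the work surface, if the arm or the gripper's body presses on something with over 40 N, if the wrist force passes 120 N, or if a joint passes its speed limit or range.

## Working session

There is one attempt and no reset: what is moved stays moved. The work goes in short steps, Python scripts to look and compute and a tool call to move; the robot and the scene stay as the last step left them, time stands still between calls to the robot, and variables do not carry over. Pictures are saved under pics/ and viewed, at most 10 in all, crops included, and the job is handed in when it is done.

Besides the shell and the picture viewer there is one more tool, called after ">>>" in YAML: its name, and indented under it one key for each argument. jog_arm: Moves the arm, as the interface text tells. Its arguments: {"type":"object","properties":{"commands":{"type":"array"},"jaw":{"type":"number"},"squeeze":{"type":"number"}},"required":["commands"]}

```bash
mkdir -p pics; ls
cat > h.py <<'E'
import numpy as np, cv2
from cell import arm
def save(im,n): cv2.imwrite('pics/'+n,im['frame'][:,:,::-1])
E
python3 - <<'E'
from h import *
o=arm.get_obs();print(o)
a=[]
for c in("scene","side"):
    im=arm.get_image(c);a.append(im['frame']);print(c,im['K'].tolist(),np.round(im['view'],4).tolist(), [k for k in im])
    for t in("roller","rest","stand","cup_nominal","notch_nominal","canister_b","clay_whistle","spice_jar"):
        print(t,[(np.round(r['at']).tolist(),round(r['score'],2)) for r in arm.look_for(c,t)][:3])
    save(im,c+'0.png')
E
```

```text
pics
{'time_s': 0.0, 'joint_pos': array([62.55501606, 23.60091675, -0.72910354, 91.50433182,  0.3203354 ,
       64.98948353, -4.7090919 ]), 'dq': array([ 0.12661402,  0.03185878, -0.05568786, -0.01076613, -0.05834402,
        0.0208237 , -0.07990746]), 'joint_efforts': array([ 2.01570157e-05, -6.00629926e+01,  6.81987796e-01, -2.99414831e+01,
        1.37567008e-02,  1.07658963e-02, -1.13854765e-05]), 'ee_pos': array([ 0.24938496, -0.57259438,  0.25544115]), 'tcp_rot': array([-1.79907481e+02,  5.79292069e-03,  2.35399261e+01]), 'wrist_force': array([ 0.59383517,  0.08805659, -0.53917764]), 'ft_torque': array([-0.0385959 ,  0.00561853,  0.01871562]), 'grasp_force': 0.0, 'gripper_width': 0.9975495993006417}
scene [[383.44559615654794, 0.0, 273.403478192911], [0.0, 383.44559615654794, 207.1411936588453], [0.0, 0.0, 1.0]] [[0.6903, -0.7234, 0.0124, -0.4099], [0.4492, 0.4419, 0.7765, -0.3009], [-0.5672, -0.5304, 0.63, -0.6183], [0.0, 0.0, 0.0, 1.0]] ['frame', 'K', 'view']
roller [([306.0, 273.0], 0.82)]
rest [([307.0, 287.0], 0.86)]
stand [([200.0, 200.0], 0.59)]
cup_nominal [([195.0, 20
[... 170 characters left out ...]
]
spice_jar [([308.0, 191.0], 0.86)]
side [[463.9808500517493, 0.0, 278.94047049928366], [0.0, 463.9808500517493, 207.95095607038485], [0.0, 0.0, 1.0]] [[-0.9998, 0.0174, -0.0102, 0.5773], [-0.0184, -0.5764, 0.817, -0.0614], [0.0083, 0.817, 0.5766, -1.1987], [0.0, 0.0, 0.0, 1.0]] ['frame', 'K', 'view']
roller [([304.0, 184.0], 0.81)]
rest [([305.0, 192.0], 0.9)]
stand [([311.0, 290.0], 0.56), ([305.0, 181.0], 0.24)]
cup_nominal [([308.0, 292.0], 0.97), ([336.0, 229.0], 0.67), ([305.0, 192.0], 0.42)]
notch_nominal [([309.0, 290.0], 0.87)]
canister_b [([236.0, 258.0], 0.88), ([335.0, 226.0], 0.73)]
clay_whistle [([293.0, 227.0], 0.75)]
spice_jar [([229.0, 216.0], 0.55), ([303.0, 192.0], 0.53)]
```

View pics/scene0.png

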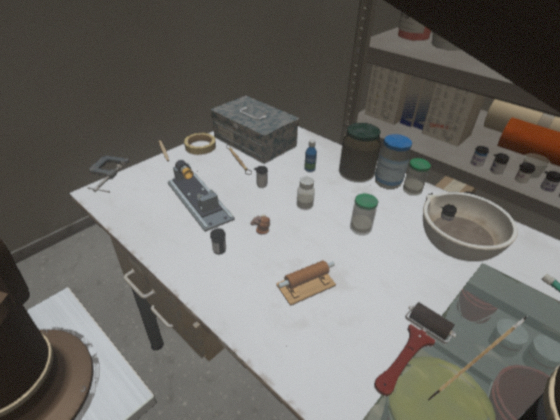

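View pics/side0.png

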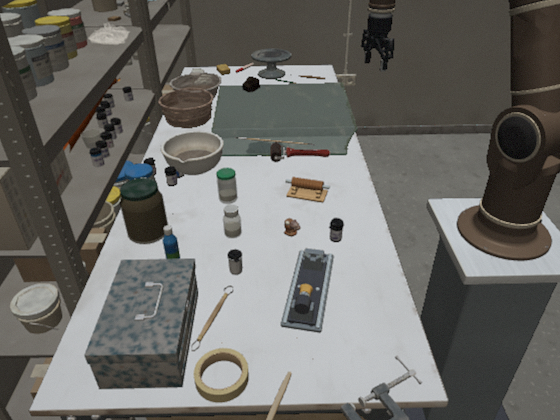

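The scene view shows the roller on its rest at (307,275) and the stand at (200,200), with the cup at the far end (183,172) and the post at (208,203). The side view has the rest at (307,187), the stand at (309,288) and the cup at (305,298).

```bash
cat >> h.py <<'E'
def ray(im,p):
    V=im['view'];K=im['K'];d=np.linalg.inv(K)@[p[0],p[1],1.];d=np.array([d[0],-d[1],-d[2]])
    return -V[:3,:3].T@V[:3,3], V[:3,:3].T@d
def onz(im,p,z):
    c,d=ray(im,p);return c+d*(z-c[2])/d[2]
def tri(obs):
    A=np.zeros((3,3));b=np.zeros(3)
    for im,p in obs:
        c,d=ray(im,p);d=d/np.linalg.norm(d);P=np.eye(3)-np.outer(d,d);A+=P;b+=P@c
    return np.linalg.solve(A,b)
def proj(im,X):
    q=im['view'][:3,:3]@np.asarray(X,float)+im['view'][:3,3];q=im['K']@np.array([q[0],-q[1],-q[2]]);return q[:2]/q[2]
E
python3 - <<'E'
from h import *
I={c:arm.get_image(c) for c in("scene","side")}
for t in("roller","rest","stand","canister_b","clay_whistle"):
    o=[]
    for c in I:
        m=arm.masks_of(c,t)[0];pts=np.argwhere(m['pixels'])[:,::-1].astype(np.float32)
        r=cv2.minAreaRect(pts);o.append((I[c],m['at']))
        z={'roller':.036,'rest':.01,'stand':.02}.get(t,.03)
        P=np.array([onz(I[c],p,z)[:2]*1000 for p in pts],np.float32);R=cv2.minAreaRect(P)
        print(t,c,m['at'],len(pts),np.round(R[0]),np.round(R[1]),round(R[2],1))
    print('  tri',np.round(tri(o),4))
print('cup',tri([(I['scene'],(183,172)),(I['side'],(305,298))]),'post',tri([(I['scene'],(208,201)),(I['side'],(313,258))]))
E
```

```text
roller scene [304.1, 273.0] 758 [ 492. -189.] [ 38. 131.] 71.4
roller side [306.2, 180.9] 377 [ 494. -195.] [ 58. 123.] 66.9
  tri [ 0.4913 -0.1884  0.0443]
rest scene [308.6, 287.6] 834 [ 485. -203.] [ 47. 113.] 66.8
rest side [305.1, 192.1] 407 [ 495. -185.] [ 65. 109.] 72.9
  tri [ 0.4951 -0.1981  0.0015]
stand scene [202.4, 200.7] 2225 [515. 219.] [327.  91.] 77.3
stand side [310.9, 287.5] 3181 [515. 198.] [255.  87.] 76.8
  tri [0.5134 0.1871 0.003 ]
canister_b scene [218.6, 237.9] 344 [433.  17.] [82. 32.] 52.7
canister_b side [235.2, 260.6] 285 [682. 127.] [30. 81.] 4.1
  tri [ 0.5984  0.1003 -0.0475]
clay_whistle scene [261.9, 226.3] 258 [543. -12.] [67. 42.] 68.3
clay_whistle side [292.5, 225.0] 229 [545.  -1.] [71. 38.] 88.5
  tri [ 0.5415 -0.013   0.0241]
cup [0.52680012 0.269386   0.05175869] post [0.50085919 0.13469352 0.04105348]
```

>>> jog_arm:
  commands:
    - {"offset": [31,-21,0],"rot": [0,0,0]}
    - {"offset": [31,-21,0],"rot": [0,0,0]}
    - {"offset": [31,-21,0],"rot": [0,0,0]}
    - {"offset": [31,-21,0],"rot": [0,0,0]}
    - {"offset": [31,-21,0],"rot": [0,0,0]}
    - {"offset": [31,-21,0],"rot": [0,0,0]}
    - {"offset": [31,-21,0],"rot": [0,0,0]}
    - {"offset": [31,-21,0],"rot": [0,0,0]}
    - {"offset": [31,-21,0],"rot": [0,0,0]}
    - {"offset": [31,-21,0],"rot": [0,0,0]}
  jaw: 1

```text
time_s: 2.33
ee_pos: [0.4506, -0.2551, 0.2566]
tcp_rot: [180.0, -0.0, 23.5]
wrist_force: [0.3, -0.5, 0.6]
gripper_width: 1.001
grasp_force: 0.0
```

>>> jog_arm:
  commands:
    - {"offset": [31,-21,0],"rot": [0,0,0]}
    - {"offset": [31,-21,0],"rot": [0,0,0]}
    - {"offset": [0,0,0],"rot": [0,0,0.12]}
    - {"offset": [0,0,0],"rot": [0,0,0.12]}
    - {"offset": [0,0,0],"rot": [0,0,0.12]}
    - {"offset": [0,0,0],"rot": [0,0,0.12]}
    - {"offset": [0,0,0],"rot": [0,0,0.12]}
    - {"offset": [0,0,0],"rot": [0,0,0.12]}
    - {"offset": [0,0,0],"rot": [0,0,0.02]}

```text
time_s: 3.08
ee_pos: [0.49, -0.1934, 0.2564]
tcp_rot: [180.0, -0.0, -19.2]
wrist_force: [-0.2, 0.2, -0.0]
gripper_width: 1.001
grasp_force: 0.0
```

Run:
```python
from h import *
o=arm.get_obs();print(o['time_s'],o['ee_pos'],o['tcp_rot'],o['joint_pos'])
im=arm.get_image('wrist');save(im,'w1.png');print(im['K'].tolist(),np.round(im['view'],4).tolist())
np.savez('w1.npz',**im)
for t in("roller","rest"):
    for m in arm.masks_of('wrist',t)[:1]:
        pts=np.argwhere(m['pixels'])[:,::-1].astype(np.float32)
        for z in ([.036] if t=='roller' else [.008,.02]):
            P=np.array([onz(im,p,z)[:2]*1000 for p in pts],np.float32);R=cv2.minAreaRect(P)
            print(t,m['score'],m['at'],len(pts),R)
```

```text
3.0833 [ 0.49002817 -0.1933825   0.25639478] [ 1.79995018e+02 -1.04267931e-02 -1.91775910e+01] [ 22.43445572  14.32980151  -7.41252307 104.68106449   2.09650873
  61.11018043 -94.94038601]
[[323.21428835082867, 0.0, 275.84371283840505], [0.0, 323.21428835082867, 200.61276195091398], [0.0, 0.0, 1.0]] [[-0.3293, -0.9442, 0.0003, -0.0204], [0.9053, -0.3158, -0.2839, -0.4673], [0.2682, -0.0933, 0.9588, -0.5273], [0.0, 0.0, 0.0, 1.0]]
roller 0.6 [274.2, 170.1] 2585 ((491.92095947265625, -188.9669647216797), (29.425003051757812, 128.42535400390625), 71.28321838378906)
rest 0.79 [286.1, 160.4] 2569 ((493.0401916503906, -189.56533813476562), (60.72413635253906, 109.06842041015625), 72.09525299072266)
rest 0.79 [286.1, 160.4] 2569 ((495.16748046875, -190.43402099609375), (58.727317810058594, 105.48182678222656), 72.09524536132812)
```

>>> jog_arm:
  commands:
    - {"offset": [1,-4.8,0],"rot": [0,0,-0.015]}
    - {"offset": [0,0,35],"rot": [0,0,0]}
    - {"offset": [0,0,35],"rot": [0,0,0]}
    - {"offset": [0,0,35],"rot": [0,0,0]}
    - {"offset": [0,0,35],"rot": [0,0,0]}
    - {"offset": [0,0,30],"rot": [0,0,0]}
    - {"offset": [0,0,20],"rot": [0,0,0]}
    - {"offset": [0,0,14],"rot": [0,0,0]}
    - {"offset": [0,0,10],"rot": [0,0,0]}
    - {"offset": [0,0,0],"rot": [0,0,0]}

```text
time_s: 4.07
ee_pos: [0.4916, -0.1886, 0.0404]
tcp_rot: [-180.0, 0.2, -17.9]
wrist_force: [0.3, 0.1, -0.0]
gripper_width: 0.998
grasp_force: 0.0
```

>>> jog_arm:
  commands:
    - {"offset": [0,0,0],"rot": [0,0,0]}
    - {"offset": [0,0,0],"rot": [0,0,0]}
    - {"offset": [0,0,0],"rot": [0,0,0]}
    - {"offset": [0,0,0],"rot": [0,0,0]}
    - {"offset": [0,0,0],"rot": [0,0,0]}
    - {"offset": [0,0,0],"rot": [0,0,0]}
    - {"offset": [0,0,0],"rot": [0,0,0]}
    - {"offset": [0,0,0],"rot": [0,0,0]}
    - {"offset": [0,0,0],"rot": [0,0,0]}
    - {"offset": [0,0,0],"rot": [0,0,0]}
  jaw: -1
  squeeze: 60

```text
time_s: 4.9
ee_pos: [0.4927, -0.1908, 0.0435]
tcp_rot: [179.9, -0.1, -18.1]
wrist_force: [-1.8, -4.2, 6.9]
gripper_width: 0.333
grasp_force: 58.6
```

>>> jog_arm:
  commands:
    - {"offset": [0,0,-10],"rot": [0,0,0]}
    - {"offset": [0,0,-20],"rot": [0,0,0]}
    - {"offset": [0,0,-30],"rot": [0,0,0]}
    - {"offset": [0,0,-30],"rot": [0,0,0]}
    - {"offset": [0,0,-30],"rot": [0,0,0]}
    - {"offset": [0,0,-30],"rot": [0,0,0]}
    - {"offset": [0,0,-30],"rot": [0,0,0]}
    - {"offset": [0,0,-20],"rot": [0,0,0]}
    - {"offset": [0,0,-10],"rot": [0,0,0]}

```text
time_s: 5.65
ee_pos: [0.4934, -0.1891, 0.2562]
tcp_rot: [-180.0, -0.3, -18.0]
wrist_force: [1.1, -0.6, -0.8]
gripper_width: 0.335
grasp_force: 59.3
```

>>> jog_arm:
  commands:
    - {"offset": [-19,-34.8,0],"rot": [0,0,0]}
    - {"offset": [-19,-34.8,0],"rot": [0,0,0]}
    - {"offset": [-19,-34.8,0],"rot": [0,0,0]}
    - {"offset": [-19,-34.8,0],"rot": [0,0,0]}
    - {"offset": [-19,-34.8,0],"rot": [0,0,0]}
    - {"offset": [-19,-34.8,0],"rot": [0,0,0]}
    - {"offset": [-19,-34.8,0],"rot": [0,0,0]}
    - {"offset": [-19,-34.8,0],"rot": [0,0,0]}
    - {"offset": [-19,-34.8,0],"rot": [0,0,0]}
    - {"offset": [-19,-34.8,0],"rot": [0,0,0]}

```text
time_s: 6.48
ee_pos: [0.418, 0.2021, 0.2521]
tcp_rot: [180.0, 0.0, -18.0]
wrist_force: [0.9, -0.2, -1.1]
gripper_width: 0.333
grasp_force: 59.4
```

>>> jog_arm:
  commands:
    - {"offset": [0,0,0],"rot": [0,0,-0.12]}
    - {"offset": [0,0,0],"rot": [0,0,-0.12]}
    - {"offset": [0,0,0],"rot": [0,0,-0.12]}
    - {"offset": [0,0,0],"rot": [0,0,-0.12]}
    - {"offset": [0,0,0],"rot": [0,0,-0.12]}
    - {"offset": [0,0,0],"rot": [0,0,-0.12]}
    - {"offset": [0,0,0],"rot": [0,0,-0.12]}
    - {"offset": [0,0,0],"rot": [0,0,-0.12]}
    - {"offset": [0,0,0],"rot": [0,0,-0.12]}
    - {"offset": [0,0,0],"rot": [0,0,-0.12]}

```text
time_s: 7.32
ee_pos: [0.4186, 0.2003, 0.2518]
tcp_rot: [-180.0, 0.1, 51.1]
wrist_force: [-0.1, 0.1, -1.4]
gripper_width: 0.328
grasp_force: 59.6
```

>>> jog_arm:
  commands:
    - {"offset": [0,0,0],"rot": [0,0,-0.12]}
    - {"offset": [0,0,0],"rot": [0,0,-0.12]}
    - {"offset": [0,0,0],"rot": [0,0,-0.12]}
    - {"offset": [0,0,0],"rot": [0,0,-0.1]}
    - {"offset": [0,0,0],"rot": [0,0,0]}
    - {"offset": [0,0,0],"rot": [0,0,0]}

```text
time_s: 7.82
ee_pos: [0.4189, 0.2003, 0.252]
tcp_rot: [-180.0, 0.0, 76.9]
wrist_force: [-0.0, 0.3, -2.2]
gripper_width: 0.335
grasp_force: 59.6
```

Run:
```python
from h import *
o=arm.get_obs();print(o['time_s'],o['ee_pos'],o['tcp_rot'],o['joint_pos'],o['wrist_force'],o['grasp_force'])
im=arm.get_image('wrist');save(im,'w2.png')
np.savez('w2.npz',**im)
for t in("stand","roller"):
    for m in arm.masks_of('wrist',t)[:1]:
        pts=np.argwhere(m['pixels'])[:,::-1].astype(np.float32)
        P=np.array([onz(im,p,.015)[:2]*1000 for p in pts],np.float32);R=cv2.minAreaRect(P)
        print(t,m['score'],m['at'],len(pts),R)
```

```text
7.8167 [0.41892897 0.20025852 0.25195032] [-1.79958345e+02  3.09042096e-02  7.69299578e+01] [  1.63000908  11.50241171 -37.46374451 111.21077919   8.046093
  59.91153299 -52.40403645] [-0.04884263  0.32356602 -2.15560073] 59.580559730529785
stand 0.73 [363.3, 144.1] 15774 ((510.6442565917969, 197.1488494873047), (232.3759307861328, 83.52281951904297), 76.86285400390625)
roller 0.77 [273.5, 249.8] 13717 ((395.6553649902344, 105.38037109375), (302.4186706542969, 85.76911926269531), 76.88789367675781)
```

View pics/w2.png

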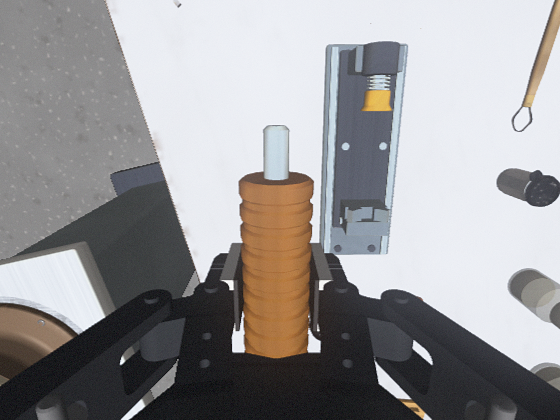

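The wrist view shows the roller held straight in the jaws, with its front pin at (276,150). The stand bed runs from (325,44) to (390,254), the brass cup's mouth is at (377,108) and the notched post is at (366,220).

Run:
```python
from h import *
z=np.load('w2.npz');im={k:z[k] for k in z}
f=im['frame'][30:270,310:420,::-1];f=cv2.resize(f,None,fx=3.3,fy=2.5*1,interpolation=cv2.INTER_CUBIC) if 0 else im['frame']
a=np.concatenate([cv2.resize(f[35:135,315:415],(600,600),interpolation=cv2.INTER_CUBIC)],1)
b=cv2.resize(f[180:265,315:400],(600,600),interpolation=cv2.INTER_CUBIC)
cv2.imwrite('pics/w2c.png',cv2.resize(np.concatenate([a,b],1),(800,400))[:,:,::-1])
# yellow
h=cv2.cvtColor(im['frame'],cv2.COLOR_RGB2HSV);m=cv2.inRange(h,(15,120,80),(35,255,255));m[:, :320]=0;m[:,420:]=0;m[150:]=0
p=np.argwhere(m>0);print(p.min(0),p.max(0),len(p))
c0=np.array([.5106,.1971]);A=np.deg2rad(76.9);u=np.array([np.cos(A),np.sin(A)]);v=np.array([np.sin(A),-np.cos(A)])
def st(px,zz): w=onz(im,px,zz)[:2]-c0;return np.round(1000*np.array([w@v,w@u]),1)
for r in range(p[:,0].min(),p[:,0].max()+1):
    c=p[p[:,0]==r,1]
    if r>100: print(r,c.min(),c.max(),st((c.min()-.5,r+.5),.0545),st((c.max()+.5,r+.5),.0545))
```

```text
[ 90 362] [110 390] 515
101 365 388 [-8.7 58.4] [13.6 58.3]
102 365 388 [-8.6 57.5] [13.7 57.5]
103 365 388 [-8.6 56.6] [13.8 56.6]
104 365 388 [-8.5 55.7] [13.8 55.7]
105 365 389 [-8.4 54.8] [14.9 54.8]
106 364 389 [-9.3 53.9] [14.9 53.9]
107 363 389 [-10.1  53. ] [15. 53.]
108 363 390 [-10.1  52.1] [16.1 52.1]
109 362 390 [-10.9  51.2] [16.1 51.2]
110 362 390 [-10.9  50.3] [16.2 50.3]
```

View pics/w2c.png

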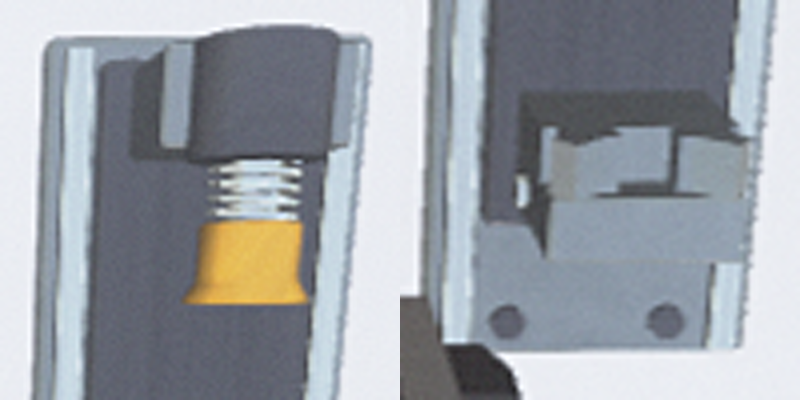

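Run:
```python
from h import *
z=np.load('w2.npz');im={k:z[k] for k in z}
V=im['view'];print('cam',-V[:3,:3].T@V[:3,3])
c0=np.array([.5106,.1971]);A=np.deg2rad(76.9);u=np.array([np.cos(A),np.sin(A)]);v=np.array([np.sin(A),-np.cos(A)])
def st(px,zz): w=onz(im,px,zz)[:2]-c0;return np.round(1000*np.array([w@v,w@u]),1)
for n,px,zz in [('TL',(326.5,44.5),.015),('TR',(408,44.5),.015),('BR',(387.7,254),.015),('BL',(323.5,253.5),.015),
 ('cupL',(361.7,110.5),.0545),('cupR',(391,110.5),.0545),('cuptop',(376.5,110.5),.0695),('wallinL',(346.5,221.4),.058),('wallinR',(388,221.4),.058),('walloutL',(346,235.7),.058),('walloutR',(387,235.7),.058),
 ('carBL',(336,226.5),.019),('carTL',(341,50),.019),('barL',(363,74),.0545),('barR',(397.5,73),.0545)]: print(n,st(px,zz))
I={c:arm.get_image(c) for c in("scene","side")}
for c in I:
    save(I[c],c+'1.png');np.savez(c+'1.npz',**I[c])
    for n,(x,y,zz) in {'cupmouthtop':(0,50,.0695),'bedTR':(42,118,.015),'bedBL':(-42,-118,.015),'bedBR':(42,-118,.015),'bedTL':(-42,118,.015)}.items():
        w=c0+v*x/1000+u*y/1000;print(c,n,np.round(proj(I[c],[*w,zz]),1))
s=[]
for c,(x,y) in (('scene',(160,150)),('side',(270,230))): s.append(cv2.resize(I[c]['frame'][y:y+100,x:x+100],(400,400),interpolation=cv2.INTER_CUBIC))
cv2.imwrite('pics/ss.png',np.concatenate(s,1)[:,:,::-1])
```

```text
cam [0.43488331 0.27173205 0.36843179]
TL [-40.5 113.1]
TR [ 40.8 113. ]
BR [  43.  -116.1]
BL [ -34.  -115.5]
cupL [-10.7  50.3]
cupR [16.7 50.3]
cuptop [-1.3 50.6]
wallinL [-18.9 -58.7]
wallinR [ 23.5 -58.7]
walloutL [-18.4 -74.5]
walloutR [ 24.  -74.5]
carBL [-21.6 -79.3]
carTL [-26.5 107.5]
barL [-11.9  82.2]
barR [19.3 83. ]
scene cupmouthtop [186.6 170.3]
scene bedTR [193.2 170.7]
scene bedBL [201.5 228.1]
scene bedBR [232.8 215.8]
scene bedTL [165.1 179.7]
side cupmouthtop [307.7 283.8]
side bedTR [281.  323.7]
side bedBL [335.7 253.9]
side bedBR [301.1 249.4]
side bedTL [322.4 330.4]
```

View pics/ss.png

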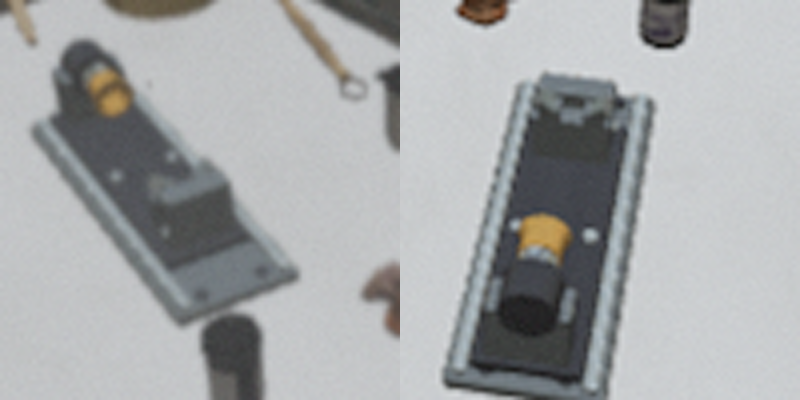

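The crops agree with the wrist measurement: the scene view has the brass mouth near (188,174) and the side view near (306,285). That puts the cup axis about 3 mm to the +x side and d near +6 mm. Next I'll work out where the roller sits in the hand.

Run:
```python
from h import *
z=np.load('w2.npz');im={k:z[k] for k in z}
tcp=np.array([.41893,.20026,.25195]);A=np.deg2rad(76.93)
tx=np.array([np.cos(A),np.sin(A),0]);ty=np.array([np.sin(A),-np.cos(A),0]);tz=np.array([0,0,-1.])
g=cv2.cvtColor(im['frame'],cv2.COLOR_RGB2GRAY)
print('col profile',g[115:140,276].tolist())
print('barrel edge',im['frame'][165:195,276].tolist()[::2])
print('row150',g[150,255:298].tolist())
for e in(-3,0,3):
    P=tcp+tz*.0075
    print(e,'tiptop',proj(im,P+tx*(.065-.0015+e/1e3)-tz*.005),'tip',proj(im,P+tx*(.065+e/1e3)),'bar',proj(im,P+tx*(.045+e/1e3)-tz*.015))
print('pinL/R at x55',proj(im,P+tx*.055+ty*.005),proj(im,P+tx*.055-ty*.005))
c0=np.array([.5106,.1971]);B=np.deg2rad(76.9)
u=np.array([np.cos(B),np.sin(B)]);v=np.array([np.sin(B),-np.cos(B)])
w=c0+.006*u+.0027*v-tcp[:2];print('to seat, tool xy mm',1000*w@tx[:2],1000*w@ty[:2])
```

```text
col profile [239, 239, 238, 238, 239, 239, 240, 239, 240, 246, 129, 182, 213, 212, 215, 215, 214, 216, 216, 214, 216, 213, 216, 216, 215]
barrel edge [[201, 216, 226], [203, 215, 228], [199, 218, 227], [197, 214, 224], [201, 215, 225], [198, 213, 225], [201, 217, 227], [206, 221, 234], [97, 73, 61], [96, 74, 65], [156, 113, 74], [176, 122, 82], [178, 126, 80], [181, 129, 86], [180, 123, 84]]
row150 [240, 238, 237, 238, 238, 238, 238, 244, 178, 146, 175, 192, 200, 209, 212, 214, 215, 214, 214, 214, 214, 216, 210, 210, 212, 215, 214, 216, 212, 206, 203, 199, 186, 135, 223, 241, 237, 237, 237, 237, 238, 235, 237]
-3 tiptop [277.94313712 141.17370041] tip [277.87899904 135.72581618] bar [278.03889119 197.58419276]
0 tiptop [277.95109165 132.78301027] tip [277.88621538 127.5990808 ] bar [278.04787775 189.29884663]
3 tiptop [277.95916324 124.26884637] tip [277.89353407 119.35709523] bar [278.05700168 180.88685467]
pinL/R at x55 [290.89150523 154.24388283] [264.83495761 154.26284527]
to seat, tool xy mm 23.650820131628922 92.71299130076433
```

>>> jog_arm:
  commands:
    - {"offset": [-3.4,31,0],"rot": [0,0,0]}
    - {"offset": [-3.5,31,0],"rot": [0,0,0]}
    - {"offset": [-3.5,31.2,0],"rot": [0,0,0]}
    - {"offset": [0,0,30],"rot": [0,0,0]}
    - {"offset": [0,0,30],"rot": [0,0,0]}
    - {"offset": [0,0,30],"rot": [0,0,0]}
    - {"offset": [0,0,22],"rot": [0,0,0]}
    - {"offset": [0,0,0],"rot": [0,-0.09,0]}
    - {"offset": [0,0,0],"rot": [0,-0.09,0]}
    - {"offset": [0,0,0],"rot": [0,-0.08,0]}

```text
time_s: 8.9
ee_pos: [0.5082, 0.1693, 0.1401]
tcp_rot: [179.9, 15.2, 77.0]
wrist_force: [0.3, 0.2, -1.8]
gripper_width: 0.328
grasp_force: 59.7
```

>>> jog_arm:
  commands:
    - {"offset": [0,0,0],"rot": [0,0,0]}
    - {"offset": [0,0,0],"rot": [0,0,0]}
    - {"offset": [0,0,0],"rot": [0,0,0]}

```text
time_s: 9.15
ee_pos: [0.5078, 0.1692, 0.1401]
tcp_rot: [-180.0, 14.8, 77.1]
wrist_force: [-0.1, -1.1, -1.5]
gripper_width: 0.33
grasp_force: 59.7
```

```bash
cat >> h.py <<'E'
from scipy.spatial.transform import Rotation as Ro
c0=np.array([.5106,.1971]);B=np.deg2rad(76.9)
u=np.array([np.cos(B),np.sin(B),0]);v=np.array([np.sin(B),-np.cos(B),0])
S=np.array([*c0,0])+.006*u+.0027*v   # seat, d included
def stt(p): w=np.asarray(p)-S; return np.round(1000*np.array([w@v,w@u,w[2]]),1)
def rep(e=1.2):
    o=arm.get_obs();R=Ro.from_euler('xyz',o['tcp_rot'],degrees=True).as_matrix();p=o['ee_pos']
    T=p+R@[(65+e)/1e3,0,.0075];Q=p+R@[(e-65)/1e3,0,.0075]
    f=o['wrist_force'];print('t',round(o['time_s'],2),'tcp',stt(p),'rot',np.round(o['tcp_rot'],1),'tip',stt(T),'rear',stt(Q),'F stand',np.round([f@v,f@u,f[2]],1),'M',np.round(o['ft_torque'],2),'g',round(o['grasp_force']))
E
python3 - <<'E'
from h import *
rep()
im=arm.get_image('wrist');np.savez('w3.npz',**im);save(im,'w3.png')
E
```

```text
t 9.15 tcp [  0.9 -33.8 140.1] rot [-180.    14.8   77.1] tip [  0.7  28.3 115.9] rear [  1.1 -97.4 149.1] F stand [ 0.1 -1.1 -1.5] M [ 0.27 -0.08  0.06] g 60
```

View pics/w3.png

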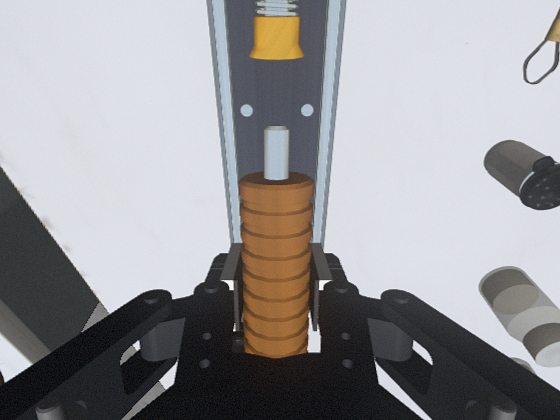

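Tilted above the stand, the pin at column 276 lines up with the brass cup at column 276.5 (mouth row 57), and the bed edges are symmetric about it, so lateral position and yaw are right. I'll go down to the pre-insert pose.

>>> jog_arm:
  commands:
    - {"offset": [4.7,0,17.7],"rot": [0,0,0]}
    - {"offset": [4.7,0,17.7],"rot": [0,0,0]}
    - {"offset": [3.5,0,13],"rot": [0,0,0]}
    - {"offset": [1,0,4.6],"rot": [0,0,0]}
    - {"offset": [0,0,0],"rot": [0,0,0]}
    - {"offset": [0,0,0],"rot": [0,0,0]}

```text
time_s: 9.7
ee_pos: [0.508, 0.169, 0.0859]
tcp_rot: [180.0, 14.9, 77.1]
wrist_force: [0.3, 0.0, -1.6]
gripper_width: 0.327
grasp_force: 59.7
```

Run:
```python
from h import *
z=np.load('w3.npz');im={k:z[k] for k in z}
for q in((276.5,57.5),):print('mouth top',stt(onz(im,q,.0695)),stt(onz(im,q,.0395)))
rep()
I=arm.get_image('wrist');np.savez('w4.npz',**I)
f=I['frame'];h=cv2.cvtColor(f,cv2.COLOR_RGB2HSV);m=cv2.inRange(h,(18,120,80),(35,255,255));m[170:]=0
p=np.argwhere(m>0);print(len(p),p.min(0),p.max(0))
for r in range(p[:,0].max()-10,p[:,0].max()+1,2):
    c=p[p[:,0]==r,1];print(r,c.min(),c.max())
print(cv2.cvtColor(f,cv2.COLOR_RGB2GRAY)[120:150:1,270].tolist())
rep()
```

```text
mouth top [ 0.2 45.6 69.5] [ 0.2 41.7 39.5]
t 9.7 tcp [  1.2 -33.9  85.9] rot [180.   14.9  77.1] tip [ 1.  28.1 61.6] rear [  1.4 -97.5  95. ] F stand [ 0.3  0.1 -1.6] M [ 0.32 -0.05 -0.  ] g 60
4049 [ 19 238] [ 82 313]
72 239 313
74 238 313
76 238 312
78 242 308
80 249 301
82 268 281
[84, 84, 85, 87, 83, 85, 138, 151, 157, 160, 185, 198, 197, 198, 198, 200, 199, 197, 195, 195, 197, 195, 200, 198, 197, 197, 195, 199, 199, 196]
t 9.75 tcp [  1.3 -33.6  86.2] rot [180.   14.9  77.1] tip [ 1.2 28.5 62. ] rear [  1.5 -97.2  95.3] F stand [ 0.2  0.1 -1.4] M [ 0.34 -0.1   0.03] g 60
```

>>> jog_arm:
  commands:
    - {"offset": [5,0,0.4],"rot": [0,0,0]}
    - {"offset": [5,0,0.3],"rot": [0,0,0]}
    - {"offset": [5,0,0.3],"rot": [0,0,0]}
    - {"offset": [5,0,0],"rot": [0,0,0]}
    - {"offset": [4,0,0],"rot": [0,0,0]}
    - {"offset": [2,0,0],"rot": [0,0,0]}
    - {"offset": [0,0,0],"rot": [0,0,0]}
    - {"offset": [0,0,0],"rot": [0,0,0]}
    - {"offset": [0,0,0],"rot": [0,0,0]}

```text
time_s: 10.5
ee_pos: [0.5134, 0.1933, 0.0778]
tcp_rot: [-180.0, 14.9, 77.1]
wrist_force: [-0.0, -0.1, -1.5]
gripper_width: 0.333
grasp_force: 59.7
```

```bash
python3 -c "
from h import *
rep()"
```

```text
t 10.5 tcp [ 0.8 -9.1 77.8] rot [-180.    14.9   77.1] tip [ 0.6 53.  53.5] rear [  1.1 -72.6  87. ] F stand [-0.  -0.1 -1.5] M [ 0.31 -0.11 -0.01] g 60
```

>>> jog_arm:
  commands:
    - {"offset": [1,0,-0.2],"rot": [0,0,0]}
    - {"offset": [1,0,-0.2],"rot": [0,0,0]}
    - {"offset": [1,0,-0.2],"rot": [0,0,0]}
    - {"offset": [1,0,-0.2],"rot": [0,0,0]}
    - {"offset": [1,0,-0.3],"rot": [0,0,0]}
    - {"offset": [0,0,0],"rot": [0,0,0]}
    - {"offset": [0,0,0],"rot": [0,0,0]}
    - {"offset": [0,0,0],"rot": [0,0,0]}

```text
time_s: 11.17
ee_pos: [0.5145, 0.1985, 0.0776]
tcp_rot: [180.0, 14.9, 77.1]
wrist_force: [-0.3, -0.4, -1.8]
gripper_width: 0.331
grasp_force: 59.7
```

```bash
python3 -c "
from h import *
rep()"
```

```text
t 11.17 tcp [ 0.8 -3.8 77.6] rot [180.   14.9  77.1] tip [ 0.6 58.3 53.3] rear [  1.  -67.3  86.8] F stand [-0.2 -0.5 -1.8] M [ 0.26 -0.09 -0.04] g 60
```

>>> jog_arm:
  commands:
    - {"offset": [1,0,-0.3],"rot": [0,0,0]}
    - {"offset": [1,0,-0.3],"rot": [0,0,0]}
    - {"offset": [1,0,-0.2],"rot": [0,0,0]}
    - {"offset": [0,0,0],"rot": [0,0,0]}
    - {"offset": [0,0,0],"rot": [0,0,0]}
    - {"offset": [0,0,0],"rot": [0,0,0]}

```text
time_s: 11.67
ee_pos: [0.5151, 0.2012, 0.0775]
tcp_rot: [-180.0, 14.9, 77.1]
wrist_force: [-1.1, -4.3, -1.2]
gripper_width: 0.333
grasp_force: 59.7
```

```bash
python3 -c "
from h import *
rep()"
```

```text
t 11.67 tcp [ 0.8 -1.  77.5] rot [-180.    14.9   77.1] tip [ 0.6 61.1 53.2] rear [  1.  -64.5  86.7] F stand [-0.1 -4.4 -1.2] M [-0.55  0.16  0.05] g 60
```

>>> jog_arm:
  commands:
    - {"offset": [1,0,-0.3],"rot": [0,0,0]}
    - {"offset": [1,0,-0.3],"rot": [0,0,0]}
    - {"offset": [1,0,-0.2],"rot": [0,0,0]}
    - {"offset": [1,0,-0.3],"rot": [0,0,0]}
    - {"offset": [1,0,-0.2],"rot": [0,0,0]}
    - {"offset": [0.8,0,-0.2],"rot": [0,0,0]}
    - {"offset": [0.7,0,-0.2],"rot": [0,0,0]}
    - {"offset": [0,0,0],"rot": [0,0,0]}
    - {"offset": [0,0,0],"rot": [0,0,0]}
    - {"offset": [0,0,0],"rot": [0,0,0]}

```text
time_s: 12.5
ee_pos: [0.5163, 0.2066, 0.0775]
tcp_rot: [-180.0, 15.1, 77.1]
wrist_force: [-1.2, -8.0, 0.9]
gripper_width: 0.332
grasp_force: 59.7
```

```bash
python3 -c "
from h import *
rep()"
```

```text
t 12.5 tcp [ 0.8  4.5 77.5] rot [-180.    15.1   77.1] tip [ 0.6 66.5 53. ] rear [  0.9 -59.   86.8] F stand [ 0.6 -8.   0.9] M [-1.26  0.4   0.  ] g 60
```

>>> jog_arm:
  commands:
    - {"offset": [0.8,0,-0.2],"rot": [0,0,0]}
    - {"offset": [0.7,0,-0.2],"rot": [0,0,0]}
    - {"offset": [-0.25,0,2.65],"rot": [0,0.04,0]}
    - {"offset": [-0.25,0,2.65],"rot": [0,0.04,0]}
    - {"offset": [-0.25,0,2.65],"rot": [0,0.04,0]}
    - {"offset": [0,0,0],"rot": [0,0,0]}
    - {"offset": [0,0,0],"rot": [0,0,0]}
    - {"offset": [0,0,0],"rot": [0,0,0]}

```text
time_s: 13.17
ee_pos: [0.5162, 0.2049, 0.0698]
tcp_rot: [-180.0, 8.2, 77.0]
wrist_force: [-2.2, -8.0, -0.1]
gripper_width: 0.331
grasp_force: 59.7
```

```bash
python3 -c "
from h import *
rep()"
```

```text
t 13.17 tcp [ 1.   2.9 69.8] rot [-180.     8.2   77. ] tip [ 0.9 67.3 52.9] rear [  1.1 -61.3  71.5] F stand [-0.3 -8.3 -0.1] M [-1.57  0.24  0.05] g 60
```

>>> jog_arm:
  commands:
    - {"offset": [0.7,0,-0.1],"rot": [0,0,0]}
    - {"offset": [-0.25,0,2.65],"rot": [0,0.04,0]}
    - {"offset": [-0.25,0,2.65],"rot": [0,0.04,0]}
    - {"offset": [0,0,0],"rot": [0,0,0]}
    - {"offset": [0,0,0],"rot": [0,0,0]}
    - {"offset": [0,0,0],"rot": [0,0,0]}

```text
time_s: 13.67
ee_pos: [0.5161, 0.2044, 0.0644]
tcp_rot: [-180.0, 3.6, 77.0]
wrist_force: [-1.4, -8.3, -0.4]
gripper_width: 0.33
grasp_force: 59.8
```

```bash
python3 -c "
from h import *
rep()"
```

```text
t 13.67 tcp [ 1.   2.3 64.4] rot [-180.     3.6   77. ] tip [ 0.9 67.9 52.7] rear [  1.1 -61.8  61. ] F stand [ 0.5 -8.4 -0.4] M [-1.64  0.31 -0.02] g 60
```

>>> jog_arm:
  commands:
    - {"offset": [-0.2,0,2.0],"rot": [0,0.03,0]}
    - {"offset": [-0.2,0,2.0],"rot": [0,0.031,0]}
    - {"offset": [0,0,0],"rot": [0,0,0]}
    - {"offset": [0,0,0],"rot": [0,0,0]}
    - {"offset": [0,0,0],"rot": [0,0,0]}

```text
time_s: 14.08
ee_pos: [0.516, 0.2039, 0.0604]
tcp_rot: [-180.0, 0.1, 77.0]
wrist_force: [-1.8, -9.3, -0.5]
gripper_width: 0.334
grasp_force: 60.0
```

```bash
python3 -c "
from h import *
rep()"
```

```text
t 14.08 tcp [ 1.   1.9 60.4] rot [-1.8e+02  1.0e-01  7.7e+01] tip [ 0.9 68.1 52.7] rear [  1.1 -61.9  53.1] F stand [ 0.3 -9.4 -0.5] M [-1.69  0.32 -0.02] g 60
```

>>> jog_arm:
  commands:
    - {"offset": [0,0,0.5],"rot": [0,0,0]}
    - {"offset": [0,0,0.4],"rot": [0,0,0]}
    - {"offset": [-1,0,0],"rot": [0,0,0]}
    - {"offset": [-1,0,0],"rot": [0,0,0]}
    - {"offset": [-1,0,0],"rot": [0,0,0]}
    - {"offset": [0,0,0],"rot": [0,0,0]}
    - {"offset": [0,0,0],"rot": [0,0,0]}
    - {"offset": [0,0,0],"rot": [0,0,0]}

```text
time_s: 14.75
ee_pos: [0.5157, 0.2022, 0.06]
tcp_rot: [180.0, 0.0, 77.1]
wrist_force: [-2.2, -7.2, 2.7]
gripper_width: 0.33
grasp_force: 60.3
```

```bash
python3 -c "
from h import *
rep()"
```

```text
t 14.75 tcp [ 1.1  0.1 60. ] rot [180.    0.   77.1] tip [ 0.9 66.3 52.5] rear [  1.3 -63.7  52.6] F stand [-0.5 -7.5  2.7] M [-1.32  0.37  0.08] g 60
```

>>> jog_arm:
  commands:
    - {"offset": [-0.7,0,0],"rot": [0,0,0]}
    - {"offset": [-0.7,0,0],"rot": [0,0,0]}
    - {"offset": [0,0,0],"rot": [0,0,0]}
    - {"offset": [0,0,0],"rot": [0,0,0]}
    - {"offset": [0,0,0],"rot": [0,0,0]}

```text
time_s: 15.17
ee_pos: [0.5155, 0.2011, 0.0601]
tcp_rot: [180.0, 0.0, 77.1]
wrist_force: [-2.0, -6.1, 1.0]
gripper_width: 0.33
grasp_force: 60.3
```

```bash
python3 -c "
from h import *
rep()"
```

```text
t 15.17 tcp [ 1.1 -1.  60.1] rot [180.    0.   77.1] tip [ 0.9 65.2 52.5] rear [  1.3 -64.8  52.6] F stand [-0.6 -6.4  1. ] M [-1.21  0.33  0.05] g 60
```

>>> jog_arm:
  commands:
    - {"offset": [-0.5,0,0.1],"rot": [0,0,0]}
    - {"offset": [-0.5,0,0.1],"rot": [0,0,0]}
    - {"offset": [0,0,0],"rot": [0,0,0]}
    - {"offset": [0,0,0],"rot": [0,0,0]}
    - {"offset": [0,0,0],"rot": [0,0,0]}

```text
time_s: 15.58
ee_pos: [0.5154, 0.2009, 0.06]
tcp_rot: [180.0, -0.1, 77.1]
wrist_force: [-1.0, -5.4, 3.7]
gripper_width: 0.33
grasp_force: 60.2
```

```bash
python3 -c "
from h import *
rep()"
```

```text
t 15.58 tcp [ 1.1 -1.2 60. ] rot [ 1.80e+02 -1.00e-01  7.71e+01] tip [ 0.9 65.  52.6] rear [  1.3 -65.   52.5] F stand [ 0.3 -5.5  3.7] M [-1.03  0.2  -0.  ] g 60
```

>>> jog_arm:
  commands:
    - {"offset": [0,0,0],"rot": [0,0,0]}
    - {"offset": [0,0,0],"rot": [0,0,0]}
    - {"offset": [0,0,0],"rot": [0,0,0]}
    - {"offset": [0,0,0],"rot": [0,0,0]}
    - {"offset": [0,0,0],"rot": [0,0,0]}
    - {"offset": [0,0,0],"rot": [0,0,0]}
  jaw: 0.5
  squeeze: 20

```text
time_s: 16.08
ee_pos: [0.5151, 0.2014, 0.0597]
tcp_rot: [180.0, -0.1, 77.1]
wrist_force: [0.1, 0.2, 0.8]
gripper_width: 0.754
grasp_force: 0.0
```

Run:
```python
from h import *
rep()
s=[]
for c,(x,y,w) in (('scene',(160,150,90)),('side',(265,230,90)),):
    I=arm.get_image(c);s.append(cv2.resize(I['frame'][y:y+w,x:x+w],(400,400),interpolation=cv2.INTER_CUBIC))
cv2.imwrite('pics/ss2.png',np.concatenate(s,1)[:,:,::-1])
im=arm.get_image('wrist');np.savez('w5.npz',**im);save(im,'w5.png')
```

```text
t 16.08 tcp [ 0.7 -0.8 59.7] rot [ 1.80e+02 -1.00e-01  7.71e+01] tip [ 0.5 65.4 52.3] rear [  1.  -64.6  52.2] F stand [0.  0.2 0.8] M [ 0.04 -0.05 -0.02] g 0
```

View pics/w5.png

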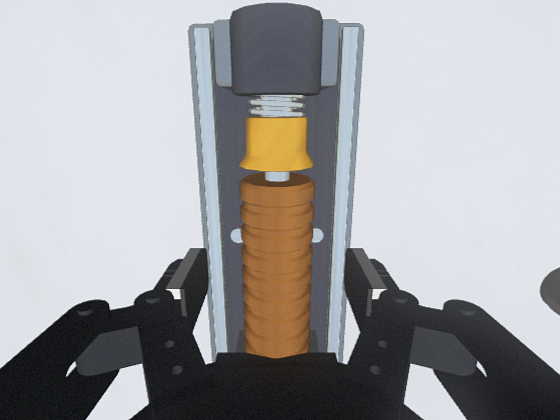

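The front pin is in the brass cup at (278,165), the spring is partly compressed and the roller lies in line. The fingers are clear on both sides, so I'll lift straight up and check the far end.

>>> jog_arm:
  commands:
    - {"offset": [0,0,-5],"rot": [0,0,0]}
    - {"offset": [0,0,-10],"rot": [0,0,0]}
    - {"offset": [0,0,-20],"rot": [0,0,0]}
    - {"offset": [0,0,-30],"rot": [0,0,0]}
    - {"offset": [0,0,-30],"rot": [0,0,0]}
    - {"offset": [0,0,-30],"rot": [0,0,0]}
    - {"offset": [-20,0,-20],"rot": [0,0,0]}
    - {"offset": [-30,0,-10],"rot": [0,0,0]}
    - {"offset": [-30,0,0],"rot": [0,0,0]}
    - {"offset": [-20,0,0],"rot": [0,0,0]}

```text
time_s: 17.07
ee_pos: [0.4925, 0.1011, 0.2164]
tcp_rot: [179.9, -0.0, 77.0]
wrist_force: [-0.7, 0.3, -0.6]
gripper_width: 0.749
grasp_force: 0.0
```

Run:
```python
from h import *
o=arm.get_obs();print(o['time_s'],o['ee_pos'])
I={c:arm.get_image(c) for c in('scene','side','wrist')}
s=[cv2.resize(I[c]['frame'][y:y+w,x:x+w],(400,400),interpolation=cv2.INTER_CUBIC) for c,(x,y,w) in (('side',(270,240,80)),('wrist',(170,30,300)))]
cv2.imwrite('pics/fin.png',np.concatenate(s,1)[:,:,::-1])
im=I['wrist']
m=arm.masks_of('wrist','roller')[0]
P=np.array([stt(onz(im,p[::-1],.052)) for p in np.argwhere(m['pixels'])],np.float32)
print(m['score'],cv2.minAreaRect(np.ascontiguousarray(P[:,:2])))
for n,q in {'tip':(0,65,.052),'rear':(0,-65,.052)}.items(): print(n,proj(im,S+v*q[0]/1e3+u*q[1]/1e3+np.array([0,0,q[2]])))
```

```text
17.0667 [0.49253548 0.1010877  0.21639144]
0.87 ((0.12353801727294922, -10.384456634521484), (29.82630157470703, 109.84161376953125), 0.1584939956665039)
tip [274.00982127 -31.2835815 ]
rear [274.56987433 144.60960809]
```

View pics/fin.png

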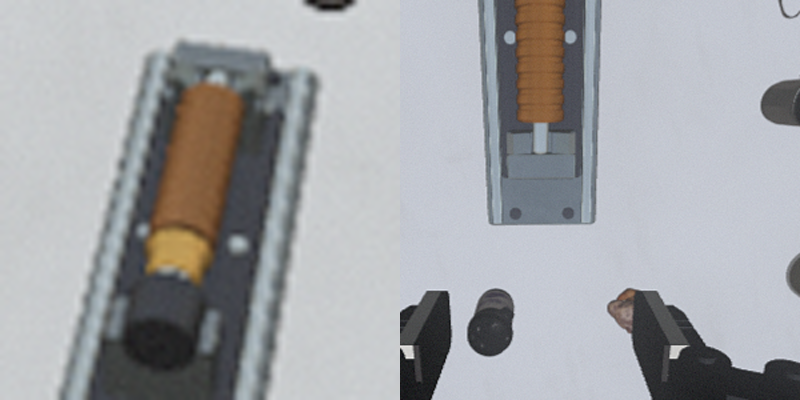

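In the final picture the rear pin lies in the slot against the end wall and the front pin is in the cup. The jars, canisters and whistle in view have not moved.

```bash
python3 -c "
from cell import arm
print(arm.hand_in())"
```

```text
the job is handed in; nothing more can be done
None
```

The roller is seated level in the cup and the notched post, released and clear of the robot, with the cup pressed back at most about 9 mm (about 9 N) of its 12 mm travel; I handed the job in at about 17 s, and no verdict came back.

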